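Bring the red-lidded jar of the parts carousel to the front and hold the carousel

ROBOT

A 6-joint arm with a two-finger parallel gripper is mounted at the origin on a cart in front of the work surface, level with it; the furniture and walls round the work are solid. World frame = base frame: x ahead of the robot, y to its left, z up, the work surface at z = 0. Lengths are in mm, angles in rad, forces in N, time in s.
With the tool pointing down it reaches from about 325 to 850 mm from the base axis. Payload 15.5 kg.
Tool frame: the origin (TCP) lies between the finger pads, 19 mm behind the fingertips; this is the grasp point; z points along the fingers, y is the line along which they close (so a half turn about z gives the same grasp; the last joint's range is limited). The gripper opens to 91 mm and grips with 3 to 60 N. Pads are 32 mm wide; open, the fingers measure 118 mm over their backs; the gripper's body (76 mm by 178 mm) begins 60 mm behind the grasp point.
Start: joints at [1.044, 0.494, 1.345, -0, 1.302, -0.096], TCP at [261.562, 567.637, 232.715] pointing down, gripper open.
Joint ranges: [-2.91, 2.91], [-0.82, 2.16], [0.22, 2.67], [-1.22, 4.37], [0.12, 2.79], [-3.08, 3.08]. Speed limits (rad/s): [1.89, 1.89, 2.57, 3.01, 3.01, 3.01].

INTERFACE

Orientations are given as a rotation vector (axis times angle).
In Python, from bench import env gives the robot as it stands.
- The arm moves only by the tool arm_command, never from a script. Its argument "deltas" is a list that holds one entry, the list of rows, each a list of 5 numbers: the shift along the tool's x, y, z in units of 50 mm (1.0 is 50 mm), then the turn about the tool's z in units of 10 degrees (1.0 is 10 degrees), then the opening, from 0 (shut) to 1 (fully open). A call has exactly 5 rows; each row shifts and turns the commanded pose from where the row before left it, along the tool's axes as they then stand; what a row does not reach is not made up. A row lasts 1/8 s, in which the tool goes at most 62.5 mm and 10.7 degrees, less where a joint would pass 70% of its speed; a pose out of reach is approached as far as the arm can. A call is refused whole if a number of a shift passes 1 or a number of a turn 1, either way. A call with a gripper value outside its range is refused whole. The fingers move at their own pace and stop on an object; the grip force is fixed at half the most. Time passes only in rows, so rows that do not move let the fingers close, or fill a call up. It gives the time, the measured TCP pose, the force, the opening and the grip force at its end, in the units of the state.
- env.state(): the state, without advancing time (a new reading comes with each control period).
- env.read_camera(name): name is "side" or "top" or "wrist"; returns (picture, depth): 480x640x3 uint8, blue, green, red; 480x640 float32, mm along the optical axis (not along the pixel's ray), 0 where there is no reading.
- env.camera_params(name): a dict with "fovy" (degrees; the focal length in pixels is half the picture's height over the tangent of half this angle, whatever the lens; pixels are square), "cx", "cy" (the principal point, pixels), "world_from_camera" (4x4, takes a point from camera to world coordinates). Camera axes: x right, y up, looking along -z (the intrinsics and any distortion apply to the point x, -y, -z); pixel columns grow to the right and rows downward; lengths in mm; the calibration is good to about 2 mm. A picture is of the moment at which its call begins: read the wrist's pose just before it. camera_params takes no time and is no camera call; for the wrist camera it gives the pose at the moment of the call.
- env.job_done(): hands the job in; it is judged then, once.
Trained networks look in the newest picture that a camera, given by its name, has taken for a name from the list of things; names that differ only in an ending like _2 or _b are one class to them, and where a whole thing is asked for, a point or a joint stands for the part that bears it (a point fixed in the world has none). Each returns a list of dicts, best first, with "score" (0 to 1); they miss things now and then, are a little off and sometimes report something else, mostly with a low value. They report only what shows in the picture. A call takes as long as a camera call.
- env.silhouettes(camera, query): "region" (480x640 bool, what is visible of it).
- env.mark_of(camera, query): "at" ([x, y, z] in mm, in world coordinates, good to about 4 mm: a listed point, or the origin of a listed thing).
The state is a dict: "time_s": time; "qpos": joint angles; "qd": joint speeds; "effort": joint torques, N m; "position": TCP position; "tool_rot": TCP orientation; "wrist_force": force on the tool from outside, world axes, zero at the start; "ft_torque": the same for the moment, N m; "gripper_width": finger opening in mm; "grasp_force": force on a finger pad.
Only numpy, scipy, OpenCV 4.12 (cv2) and the standard library are available. Lean on these libraries where they do the work, as an engineer would, in place of code of your own. Each camera call takes 0.05 s, during which the arm holds its last target. There are 200 camera calls.

TASK

The magnifier lamp hangs over the parts carousel: first swing its arm on the post until the lamp's ring head is completely clear of the tray, and leave it there. Then turn the carousel by the black knob on top until the jar with the red lid stands at the yellow pointer, and finish with that knob still clamped firmly in the fingers, so that the tray cannot turn while I unscrew the lid. Leave the bottle, the solder spool and the small red box where they are.

Things in the scene. Friction and masses are not known exactly. Their poses are not given: they have to be found in the camera images.
- carousel_base: fixed dark steel foot of the carousel, 176 mm across; origin on the carousel's turning axis at the bench top, z up. Its -x axis points along the front tongue to the yellow pointer, roughly toward the robot. A tall fixed microscope stands to the right of it, about x 0.5 to 0.85, y -0.20 to -0.50, 0.5 m high, eyepieces leaning to the robot: reach the work round its front, close to the robot
- pointer_tip (a point): tip of the upright yellow pointer on the foot's tongue, 120 mm from the turning axis along the foot's -x, 34 mm above the bench. The pointer is 12 mm wide and rises to 37 mm, just outside the tray
- carousel (a joint): angle of the white round tray about its vertical axis, rad, growing counterclockwise seen from above; 0 or any whole turn = the red-lidded jar is exactly at the pointer. Turns endlessly both ways with slight friction (about 0.06 N m) and stays where left. Tray 220 mm across, low rim, surface 27 mm above the bench
- red_lid (a point): centre of the top of the red lid (41 mm across), 75 mm from the turning axis, 93 mm above the bench; turns with the tray. Six clear jars, 45 mm across, lids all 93 mm above the bench, are fixed on the tray 60 degrees apart; the other five lids are grey
- knob_centre (a point): centre of the carousel's black turning knob: an upright fluted cylinder 40 mm in diameter and 30 mm high (115 to 145 mm above the bench) on a 15 mm post on the turning axis, fixed to the tray. It turns the tray by friction of the fingers; take it from above, fingers pointing down, in any direction. There is nothing but the post between knob and lids
- lamp_arm (a joint): swing of the lamp arm about its post, rad; near 0 = ring head over the middle of the carousel; grows as the arm swings clockwise seen from above, toward the robot and to the left; stops at -0.4 and 1.7. Stiff enough to stay where it is left (friction about 0.12 N m)
- lamp_hinge (a point): point on the arm's vertical hinge axis (the post's axis) at the arm's height, 222 mm above the bench; the post's top is at 246 mm. The post stands on a fixed white round foot 100 mm across
- lamp_handle (a point): centre of the upright black round handle on the arm, 20 mm diameter, 40 mm high (from 235 to 275 mm above the bench), 140 mm from the hinge axis; moves with the arm
- lamp_head (a point): centre of the lens in the white ring head, 220 mm from the hinge axis, 222 mm above the bench; the ring is 123 mm across outside and 21 mm thick; moves with the arm
- ipa_bottle: loose dispenser bottle with a yellow nozzle, 59 mm across, 140 mm high, standing to the right of the carousel; origin under its centre. Leave alone
- solder_spool: loose white reel of solder, 62 mm across, 45 mm high, standing to the left of the carousel's front; origin under its centre. Leave alone
- red_pack: loose small red card box, 36x56x16 mm, lying to the right of the carousel; origin under its centre. Leave alone

How it is judged:
By the outcome, as a careful person would: the job done as asked, in the order asked, and still so for the second after the job is handed in, while the arm keeps its last pose, push and grip.
It also fails if it takes over 72 s, if anything falls off the work surface, if the arm or the gripper's body presses on something with over 40 N, if the wrist force passes 120 N, or if a joint passes its speed limit or range.

## Working session

There is one attempt and no reset: what is moved stays moved. The work goes in short steps, Python scripts to look and compute and a tool call to move; the robot and the scene stay as the last step left them, time stands still between calls to the robot, and variables do not carry over. Pictures are saved under pics/ and viewed, at most 10 in all, crops included, and the job is handed in when it is done.

Besides the shell and the picture viewer there is one more tool, called after "Request:" as name([rows], argument=value, ...), one row to a line, values as JSON. arm_command: Moves the arm, as the interface text tells. Its arguments: {"type":"object","properties":{"deltas":{"type":"array"}},"required":["deltas"]}

```bash
mkdir -p pics
cat > h.py <<'E'
from bench import env
import cv2, numpy as np
def marks(cams=("top","side"),names=("carousel_base","pointer_tip","red_lid","knob_centre","lamp_hinge","lamp_handle","lamp_head","ipa_bottle","solder_spool","red_pack")):
    for c in cams:
        for n in names:
            r=env.mark_of(c,n)
            print(c,n,[(np.round(d["at"]).tolist(),round(d["score"],2)) for d in r[:2]])
E
python3 - <<'E'
from h import *
s=env.state();print(s)
a,_=env.read_camera("top");b,_=env.read_camera("side")
cv2.imwrite("pics/a.png",cv2.resize(np.vstack([a,b]),(450,600)) if 0 else a);cv2.imwrite("pics/b.png",b)
marks()
E
```

```text
{'time_s': 0.0, 'qpos': array([ 1.04350652e+00,  4.94207467e-01,  1.34615252e+00, -2.24374730e-05,
        1.30247925e+00, -9.54615547e-02]), 'qd': array([-1.28499477e-04,  5.93279821e-04, -4.15130742e-04, -2.33942781e-05,
        5.00496796e-04, -2.25432142e-04]), 'effort': array([ 1.50443997e-03, -8.78800964e+01, -3.81874895e+01,  7.11832219e-02,
        5.30361012e-02, -2.41420421e-04]), 'position': array([261.3802048 , 567.3184742 , 232.11590245]), 'tool_rot': array([-6.72969457e-01, -3.06829641e+00,  1.87414961e-03]), 'wrist_force': array([ 0.75116424, -0.48283088,  0.42994178]), 'ft_torque': array([ 0.00235661,  0.03069297, -0.04063965]), 'grasp_force': 0.0, 'gripper_width': 91.41626646883434}
top carousel_base [([528.0, 3.0, -0.0], 0.88)]
top pointer_tip [([405.0, 3.0, 32.0], 0.8)]
top red_lid [([481.0, 66.0, 96.0], 0.81)]
top knob_centre []
top lamp_hinge [([557.0, 216.0, 221.0], 0.9)]
top lamp_handle [([555.0, 80.0, 258.0], 0.91)]
top lamp_head [([544.0, 0.0, 221.0], 0.77)]
top ipa_bottle [([373.0, -244.0, 0.0], 0.81), ([408.0, 1.0, 32.0], 0.62)]
top solder_spool [([389.0, 148.0, -1.0], 0.75)]
top red_pack [([473.0, -240.0, -4.0], 0.8), ([524.0, 5.0, 0.0], 0.25)]
side carousel_base [([528.0, 7.0, 5.0], 0.88)]
side pointer_tip [([406.0, -3.0, 33.0], 0.97), ([521.0, 1.0, 133.0], 0.62)]
side red_lid [([483.0, 68.0, 92.0], 0.87)]
side knob_centre [([521.0, 3.0, 131.0], 0.85)]
side lamp_hinge [([556.0, 220.0, 219.0], 0.95)]
side lamp_handle [([545.0, 76.0, 254.0], 0.58)]
side lamp_head [([542.0, -1.0, 225.0], 0.84)]
side ipa_bottle [([370.0, -237.0, 2.0], 0.89), ([555.0, 222.0, 218.0], 0.26)]
side solder_spool [([388.0, 146.0, -4.0], 0.94)]
side red_pack [([479.0, -236.0, -1.0], 0.75), ([553.0, 220.0, 220.0], 0.38)]
```

View pics/a.png

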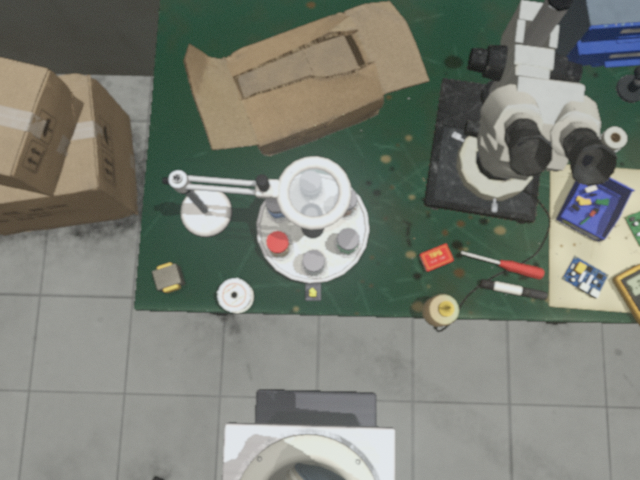

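View pics/b.png

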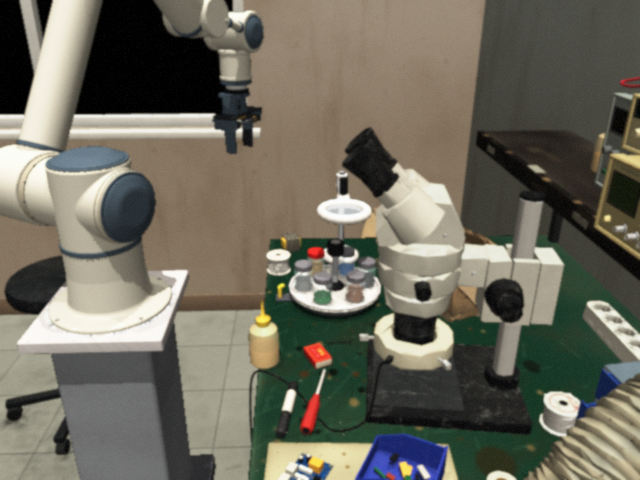

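The top view shows the lamp ring over the tray at (315,192), its handle at (263,187), the post at (178,180), the red lid at (277,242) and the pointer at (313,292). The side view agrees: the knob is at (335,248), with the path from the robot clear. I'll lift and turn the tool first.

Request:
arm_command([
  [[0, 0, -0.5, 1, 1], [0, 0, -0.5, 1, 1], [0, 0, -0.5, 1, 1], [0, 0, -0.5, 1, 1], [0, 0, -0.5, 1, 1]],
])

```text
time_s: 1.72
position: [261.5, 567.6, 358.6]
tool_rot: [-1.914, -2.491, -0.0]
wrist_force: [0.2, 0.2, -0.3]
gripper_width: 91.3
grasp_force: 0.0
```

Request:
arm_command([
  [[0, 0, 0, 1, 1], [0, 0, 0, 0.5, 1], [0, 0, 0, 0, 1], [0, 0, 0, 0, 1], [0, 0, 0, 0, 1]],
])

```text
time_s: 2.35
position: [261.6, 567.6, 357.6]
tool_rot: [2.215, 2.228, -0.0]
wrist_force: [0.1, -0.0, 0.5]
gripper_width: 91.4
grasp_force: 0.0
```

```bash
cat >> h.py <<'E'
from scipy.spatial.transform import Rotation as R
def pose():
    s=env.state();M=R.from_rotvec(s["tool_rot"]).as_matrix()
    print("t",s["time_s"],"p",s["position"].round(1),"yaw_y",np.degrees(np.arctan2(M[1,1],M[0,1])).round(2),"z",M[:,2].round(3),"F",s["wrist_force"].round(1),"T",s["ft_torque"].round(2),"w",round(s["gripper_width"],1),"g",round(s["grasp_force"],1),"q",s["qpos"].round(2))
    return s["position"],M
def togo(target,zr=None):
    p,M=pose();print("units to go",(M.T@(np.array(target)-p)/50).round(2))
E
python3 -c "
from h import *
togo([480,90,350])"
```

```text
t 2.35 p [261.6 567.6 357.6] yaw_y 0.33 z [-0. -0. -1.] F [ 0.1 -0.   0.5] T [-0.14  0.04 -0.03] w 91.4 g 0.0 q [1.04 0.41 1.15 0.   1.58 1.04]
units to go [-9.58  4.31  0.15]
```

Request:
arm_command([
  [[-1, 0.4, 0, 0, 1], [-1, 0.4, 0, 0, 1], [-1, 0.4, 0, 0, 1], [-1, 0.4, 0, 0, 1], [-1, 0.4, 0, 0, 1]],
])

```text
time_s: 2.98
position: [363.1, 316.5, 357.9]
tool_rot: [2.215, 2.228, 0.001]
wrist_force: [1.2, 0.4, 0.7]
gripper_width: 91.1
grasp_force: 0.0
```

Request:
arm_command([
  [[-1, 0.5, 0, 0, 1], [-1, 0.5, 0, 0, 1], [-1, 0.5, 0, 0, 1], [-1, 0.5, 0, 0, 1], [0, 0, 0, 0, 1]],
])

```text
time_s: 3.6
position: [465.0, 115.5, 357.6]
tool_rot: [2.22, 2.222, -0.0]
wrist_force: [-0.6, 1.1, 0.2]
gripper_width: 91.2
grasp_force: 0.0
```

Run:
```python
from h import *
pose();a,d=env.read_camera("wrist");cv2.imwrite("pics/c.png",a)
marks(("wrist",),("lamp_hinge","lamp_handle","lamp_head","knob_centre","red_lid"))
```

```text
t 3.6 p [465.  115.5 357.6] yaw_y 0.05 z [ 0.    -0.001 -1.   ] F [-0.6  1.1  0.2] T [-0.02  0.06 -0.04] w 91.2 g 0.0 q [ 0.12  0.17  1.49 -0.    1.48  0.12]
wrist lamp_hinge [([554.0, 220.0, 225.0], 0.69)]
wrist lamp_handle []
wrist lamp_head [([545.0, -1.0, 223.0], 0.58), ([525.0, 4.0, 134.0], 0.4)]
wrist knob_centre [([524.0, 5.0, 134.0], 0.9), ([371.0, -240.0, 1.0], 0.61)]
wrist red_lid [([485.0, 71.0, 90.0], 0.72)]
```

View pics/c.png

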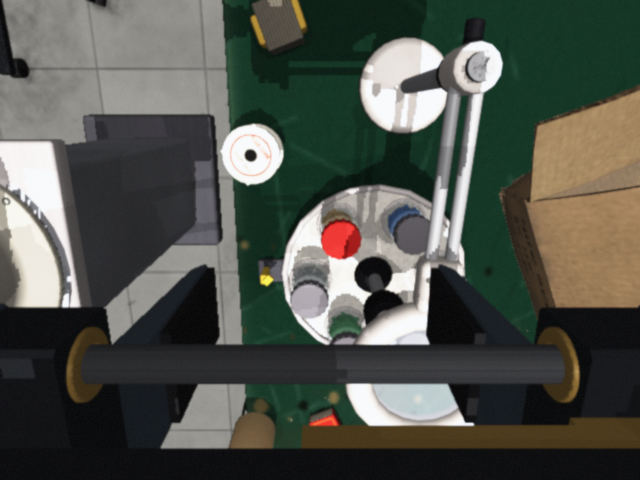

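The wrist view shows the hinge at (470,68), red lid (341,239) and knob (373,275). The handle is hidden behind the right finger near (440,290). The hinge-to-head line puts the handle at about (549,78).

Request:
arm_command([
  [[-0.2, 0.6, 0, 0, 1], [-0.2, 0.6, 0, 0, 1], [-0.3, 0.5, 0, 0, 1], [0, 0, 0.3, 0, 1], [0, 0, 0, 0, 1]],
])

```text
time_s: 4.53
position: [547.4, 84.7, 341.4]
tool_rot: [-2.214, -2.226, 0.003]
wrist_force: [0.5, 0.1, -0.6]
gripper_width: 90.8
grasp_force: 0.0
```

Run:
```python
from h import *
pose();a,d=env.read_camera("wrist");cv2.imwrite("pics/d.png",a)
marks(("wrist",),("lamp_hinge","lamp_handle","lamp_head"))
env.read_camera("side")
marks(("side",),("lamp_hinge","lamp_handle","lamp_head"))
```

```text
t 4.525 p [547.4  84.7 341.4] yaw_y 0.32 z [-0.003  0.    -1.   ] F [ 0.5  0.1 -0.6] T [-0.09  0.11  0.03] w 90.8 g 0.0 q [0.05 0.3  1.35 0.   1.49 0.04]
wrist lamp_hinge [([554.0, 221.0, 221.0], 0.86)]
wrist lamp_handle [([546.0, 80.0, 252.0], 0.84)]
wrist lamp_head [([545.0, -3.0, 221.0], 0.64)]
side lamp_hinge [([558.0, 220.0, 220.0], 0.65)]
side lamp_handle [([546.0, 76.0, 256.0], 0.62)]
side lamp_head [([542.0, 0.0, 222.0], 0.71)]
```

View pics/d.png

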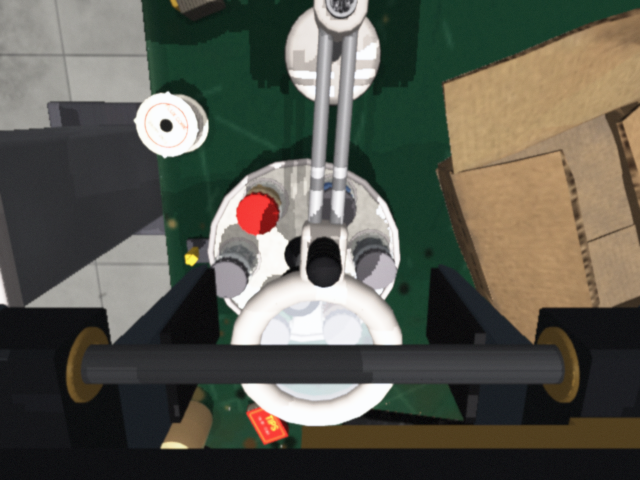

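The black handle is at (323,265), centred between the fingers, and two views place it at (546,78,254). I'll descend and close.

Request:
arm_command([
  [[-0.1, 0, 0.5, 0, 1], [0, 0, 0.5, 0, 1], [0, 0, 0.5, 0, 1], [0, 0, 0.1, 0, 1], [0, 0, 0, 0, 0.1]],
])

```text
time_s: 5.55
position: [549.0, 79.0, 263.2]
tool_rot: [2.216, 2.226, 0.0]
wrist_force: [0.2, 0.7, 0.0]
gripper_width: 83.9
grasp_force: 0.0
```

Request:
arm_command([
  [[0, 0, 0, 0, 0], [0, 0, 0, 0, 0], [0, 0, 0, 0, 0], [0, 0, 0, 0, 0], [0, 0, 0, 0, 0]],
])

```text
time_s: 6.18
position: [548.8, 78.9, 262.8]
tool_rot: [2.216, 2.226, 0.0]
wrist_force: [-0.6, -0.7, -1.0]
gripper_width: 33.8
grasp_force: 0.0
```

Run:
```python
from h import *
pose()
# swing plan: rows of 7.5deg about hinge; chord in tool frame (tool x points to hinge, y along +world x)
r=140
for th in (5,7.5):
    t=np.radians(th); 
    print(th,"tool shift units: x",round(r*(1-np.cos(t))/50,3),"y",round(-r*np.sin(t)/50,3))
```

```text
t 6.175 p [548.8  78.9 262.8] yaw_y 0.26 z [ 0. -0. -1.] F [-0.6 -0.7 -1. ] T [-0.15  0.04 -0.02] w 33.8 g 0.0 q [ 0.04  0.36  1.48 -0.    1.3   0.03]
5 tool shift units: x 0.011 y -0.244
7.5 tool shift units: x 0.024 y -0.365
```

Request:
arm_command([
  [[0, 0, 0, 0, 0], [0, 0, 0, 0, 0], [0, 0, 0, 0, 0], [0, 0, 0, 0, 0], [0, 0, 0, 0, 0]],
])

```text
time_s: 6.8
position: [548.7, 78.9, 262.7]
tool_rot: [-2.216, -2.226, 0.0]
wrist_force: [0.3, 0.2, -1.5]
gripper_width: 19.4
grasp_force: 30.0
```

Request:
arm_command([
  [[0.03, -0.25, 0, 0.5, 0], [0.03, -0.25, 0, 0.5, 0], [0.03, -0.25, 0, 0.5, 0], [0.03, -0.25, 0, 0.5, 0], [0.03, -0.25, 0, 0.5, 0]],
])

```text
time_s: 7.42
position: [488.4, 96.2, 262.7]
tool_rot: [2.648, 1.689, -0.002]
wrist_force: [0.4, -4.1, -1.5]
gripper_width: 19.2
grasp_force: 30.0
```

Run:
```python
from h import *
p,M=pose()
h=np.array([556,219.5]);v=p[:2]-h;print(np.linalg.norm(v),np.degrees(np.arctan2(-v[0],-v[1])))
```

```text
t 7.425 p [488.4  96.2 262.7] yaw_y -24.92 z [-0.    -0.001 -1.   ] F [ 0.4 -4.1 -1.5] T [-0.82  0.01 -0.28] w 19.2 g 30.0 q [ 0.08  0.28  1.61 -0.    1.25  0.51]
140.6586460877412 28.72570825401231
```

Request:
arm_command([
  [[0.03, -0.25, 0, 0.5, 0], [0.03, -0.25, 0, 0.5, 0], [0.03, -0.25, 0, 0.5, 0], [0.03, -0.25, 0, 0.5, 0], [0.03, -0.25, 0, 0.5, 0]],
])

```text
time_s: 8.05
position: [441.6, 137.8, 262.7]
tool_rot: [2.951, 1.076, -0.002]
wrist_force: [0.3, -4.3, -1.7]
gripper_width: 19.2
grasp_force: 30.0
```

Request:
arm_command([
  [[0.03, -0.25, 0, 0.5, 0], [0.03, -0.25, 0, 0.5, 0], [0.03, -0.25, 0, 0.5, 0], [0.03, -0.25, 0, 0.5, 0], [0, 0, 0, 0, 0]],
])

```text
time_s: 8.68
position: [420.0, 183.5, 262.6]
tool_rot: [3.092, 0.554, -0.001]
wrist_force: [-1.2, -2.4, -1.5]
gripper_width: 19.4
grasp_force: 30.0
```

Run:
```python
from h import *
p,M=pose()
h=np.array([556,219.5]);v=p[:2]-h;print(np.linalg.norm(v),np.degrees(np.arctan2(-v[0],-v[1])))
```

```text
t 8.675 p [420.  183.5 262.6] yaw_y -69.67 z [-0. -0. -1.] F [-1.2 -2.4 -1.5] T [-0.45  0.34 -0.35] w 19.4 g 30.0 q [ 0.28  0.23  1.69 -0.    1.22  1.5 ]
140.6929897182439 75.1906060739364
```

The swing is at 75°, so the head is about 240 mm from the tray axis and well clear. I'll release and rise.

Request:
arm_command([
  [[0, 0, 0, 0, 0.6], [0, 0, 0, 0, 0.6], [0, 0, 0, 0, 0.6], [0, 0, 0, 0, 0.6], [0, 0, 0, 0, 0.6]],
])

```text
time_s: 9.3
position: [420.3, 183.2, 262.7]
tool_rot: [3.093, 0.553, 0.0]
wrist_force: [-0.4, 0.1, -0.2]
gripper_width: 54.9
grasp_force: 0.0
```

Request:
arm_command([
  [[0, 0, -0.4, 0, 1], [0, 0, -0.5, 0, 1], [0, 0, -0.5, 0, 1], [0, 0, -0.5, 0, 1], [0, 0, 0, 0, 1]],
])

```text
time_s: 9.93
position: [421.0, 183.5, 359.2]
tool_rot: [-3.092, -0.553, -0.005]
wrist_force: [0.3, -0.2, -0.1]
gripper_width: 91.0
grasp_force: 0.0
```

Run:
```python
from h import *
p,M=pose();print(M.round(2))
for c in ("top","side"):
  a,d=env.read_camera(c);cv2.imwrite(f"pics/e_{c}.png",a)
marks(("top","side"),("pointer_tip","red_lid","knob_centre","lamp_head","carousel_base","lamp_handle"))
```

```text
t 9.925 p [421.  183.5 359.2] yaw_y -69.73 z [ 0.003  0.001 -1.   ] F [ 0.3 -0.2 -0.1] T [-0.06  0.12  0.01] w 91.0 g 0.0 q [ 0.28  0.14  1.53 -0.    1.47  1.5 ]
[[ 0.94  0.35  0.  ]
 [ 0.35 -0.94  0.  ]
 [ 0.    0.   -1.  ]]
top pointer_tip []
top red_lid []
top knob_centre [([526.0, 4.0, 130.0], 0.68)]
top lamp_head [([347.0, 166.0, 221.0], 0.61), ([387.0, 148.0, -2.0], 0.22)]
top carousel_base []
top lamp_handle [([554.0, 218.0, 224.0], 0.7), ([426.0, 182.0, 257.0], 0.68)]
side pointer_tip [([407.0, -2.0, 38.0], 0.77)]
side red_lid [([484.0, 67.0, 87.0], 0.72)]
side knob_centre []
side lamp_head [([344.0, 163.0, 225.0], 0.72)]
side carousel_base [([524.0, 8.0, 1.0], 0.72)]
side lamp_handle []
```

View pics/e_top.png

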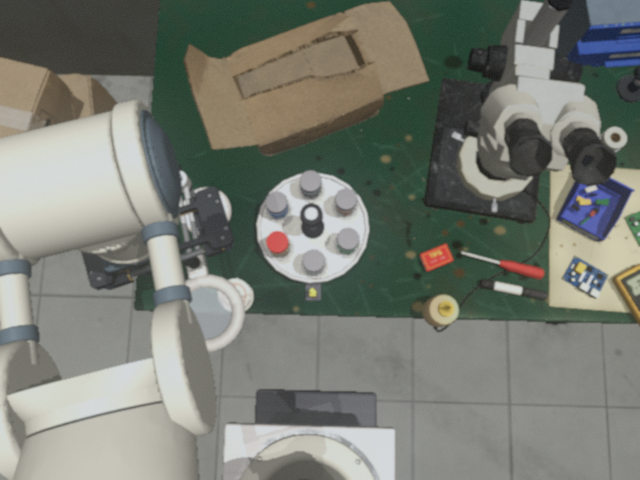

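The lamp head sits at about (345,165), with its ring at px (212,312), fully off the tray. Red lid is at (277,242), pointer at (313,292) and knob at (312,213–225). The lid needs about 58° counterclockwise. I'll take the knob at yaw 32° so it ends at 90°, with the wrist camera facing the pointer.

Request:
arm_command([
  [[0, 0, 0, -1, 1], [0, 0, 0, -1, 1], [0, 0, 0, -1, 1], [0, 0, 0, -1, 1], [0, 0, 0, -1, 1]],
])

```text
time_s: 11.25
position: [420.3, 183.3, 357.7]
tool_rot: [2.564, 1.815, 0.0]
wrist_force: [-0.2, 0.0, -0.2]
gripper_width: 90.9
grasp_force: 0.0
```

Request:
arm_command([
  [[0, 0, 0, -1, 1], [0, 0, 0, -1, 1], [0, 0, 0, -1, 1], [0, 0, 0, -1, 1], [0, 0, 0, -1, 1]],
])

```text
time_s: 11.88
position: [420.3, 183.3, 357.7]
tool_rot: [1.557, 2.729, 0.0]
wrist_force: [0.8, 0.1, 0.1]
gripper_width: 91.2
grasp_force: 0.0
```

Run:
```python
from h import *
togo([526,4,300])
```

```text
t 11.875 p [420.3 183.3 357.7] yaw_y 30.59 z [ 0.  0. -1.] F [0.8 0.1 0.1] T [-0.04 -0.02 -0.03] w 91.2 g 0.0 q [ 0.28  0.14  1.53 -0.    1.47 -0.25]
units to go [-4.16 -0.01  1.15]
```

Request:
arm_command([
  [[-0.8, 0, 0, 0, 1], [-0.8, 0, 0, 0, 1], [-0.8, 0, 0, 0, 1], [-0.8, 0, 0.5, 0, 1], [-0.9, 0, 0.6, 0, 1]],
])

```text
time_s: 12.5
position: [524.5, 5.1, 302.5]
tool_rot: [1.564, 2.723, 0.001]
wrist_force: [-0.1, -0.1, 0.1]
gripper_width: 91.3
grasp_force: 0.0
```

Request:
arm_command([
  [[0, 0, 0, 0, 1], [0, 0, 0, 0, 1], [0, 0, 0, 0, 1], [0, 0, 0, 0, 1], [0, 0, 0, 0, 1]],
])

```text
time_s: 13.12
position: [523.5, 6.7, 303.1]
tool_rot: [1.563, 2.724, 0.0]
wrist_force: [-0.8, -0.5, -0.2]
gripper_width: 91.0
grasp_force: 0.0
```

Run:
```python
from h import *
togo([526,4,132])
a,d=env.read_camera("wrist");cv2.imwrite("pics/f.png",a)
marks(("wrist",),("pointer_tip","red_lid","knob_centre","carousel_base"))
```

```text
t 13.125 p [523.5   6.7 303.1] yaw_y 30.3 z [ 0.001 -0.    -1.   ] F [-0.8 -0.5 -0.2] T [-0.04  0.1  -0.01] w 91.0 g 0.0 q [-0.1   0.28  1.49  0.    1.37 -0.63]
units to go [-0.07  0.01  3.42]
wrist pointer_tip [([410.0, 1.0, 31.0], 0.68)]
wrist red_lid [([485.0, 69.0, 90.0], 0.75)]
wrist knob_centre [([524.0, 4.0, 133.0], 0.58)]
wrist carousel_base [([526.0, 3.0, -0.0], 0.66), ([407.0, 2.0, 35.0], 0.48)]
```

View pics/f.png

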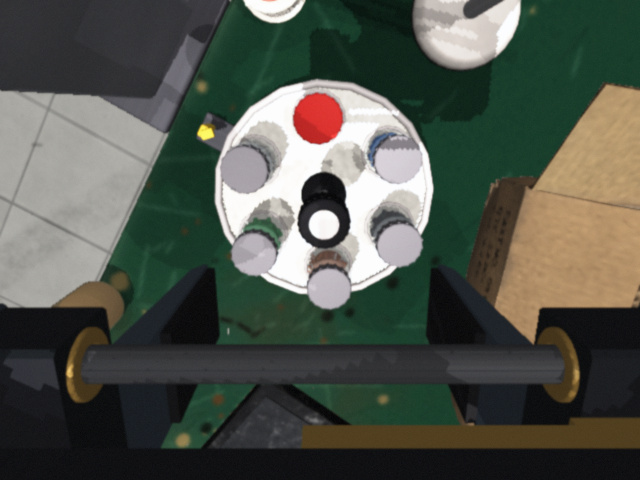

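The wrist image shows the red lid at (319,119), pointer (206,132) and knob top (324,222), centred between the fingers. I'll measure the remaining angle from colour blobs and descend.

```bash
cat >> h.py <<'E'
def back(cam,uv,z):
    P=env.camera_params(cam);f=240/np.tan(np.radians(P["fovy"])/2);W=np.array(P["world_from_camera"])
    ray=W[:3,:3]@np.array([(uv[0]-P["cx"])/f,-(uv[1]-P["cy"])/f,-1]);o=W[:3,3]
    return (o+ray*(z-o[2])/ray[2])[:2]
def blob(img,lo,hi,near=None):
    h=cv2.cvtColor(img,cv2.COLOR_BGR2HSV);m=cv2.inRange(h,lo,hi)
    n,_,st,c=cv2.connectedComponentsWithStats(m)
    k=[i for i in range(1,n) if st[i,4]>15]
    if near is not None: i=min(k,key=lambda i:np.linalg.norm(c[i]-near))
    else: i=max(k,key=lambda i:st[i,4])
    print("blob",c[i].round(1),st[i]);return c[i]
def ang(cam,centre,ptr_px):
    a,d=env.read_camera(cam)
    r=blob(a,(0,150,120),(8,255,255),ptr_px[1]);y=blob(a,(22,120,120),(35,255,255),ptr_px[0])
    R_=back(cam,r,93);Y=back(cam,y,35);c=np.array(centre)
    an=lambda v:np.degrees(np.arctan2(v[1],v[0]))%360
    print("red",R_.round(1),"ptr",Y.round(1),"r",np.linalg.norm(R_-c).round(1),np.linalg.norm(Y-c).round(1),"ccw to go",(an(Y-c)-an(R_-c)).round(1))
    return a
E
python3 - <<'E'
from h import *
P=env.camera_params("wrist");print({k:v for k,v in P.items() if k!="world_from_camera"})
k=back("wrist",(324,223),145);print("knob",k)
for c in (k,[525,3.5],[526,3]): ang("wrist",c,([206,132],[319,119]))
for c in ([525,3.5],): ang("top",c,([313,292],[277,242]))
E
```

```text
{'fovy': 58.333452188533734, 'cx': 322.35284598271426, 'cy': 235.80032007586775}
knob [525.88823671   5.67867335]
blob [317.9 117.8] [ 294   93   49   51 1891]
blob [205.4 131.8] [197 124  18  16 198]
red [484.1  67.6] ptr [398.3   1.2] r 74.7 127.7 ccw to go 57.9
blob [317.9 117.7] [ 294   93   49   51 1895]
blob [205.5 131.7] [197 124  18  16 200]
red [484.1  67.6] ptr [398.4   1.3] r 76.0 126.7 ccw to go 58.4
blob [318.  117.7] [ 294   93   49   50 1893]
blob [205.5 131.7] [197 124  18  16 199]
red [484.1  67.6] ptr [398.3   1.3] r 77.0 127.7 ccw to go 57.8
blob [436.7 257.3] [420 244  33  27 442]
blob [445.4 308.3] [439 302  14  14 157]
red [ 461.1 -223.7] ptr [ 373.4 -249.9] r 236.0 295.2 ccw to go -15.2
```

Request:
arm_command([
  [[0, 0, 0.8, 0, 1], [0, 0, 0.8, 0, 1], [0, 0, 0.6, 0, 1], [0, 0, 0.4, 0, 1], [0, 0, 0, 0, 1]],
])

```text
time_s: 14.2
position: [522.8, 6.3, 171.7]
tool_rot: [-1.564, -2.722, 0.002]
wrist_force: [0.3, -0.8, 0.2]
gripper_width: 90.9
grasp_force: 0.0
```

Request:
arm_command([
  [[-0.06, 0, 0.4, 0, 1], [0, 0, 0.4, 0, 1], [0, 0, 0, 0, 0], [0, 0, 0, 0, 0], [0, 0, 0, 0, 0]],
])

```text
time_s: 14.82
position: [525.7, 3.6, 133.8]
tool_rot: [1.564, 2.723, 0.001]
wrist_force: [0.4, -0.1, 0.5]
gripper_width: 64.1
grasp_force: 0.0
```

Request:
arm_command([
  [[0, 0, 0, 0, 0], [0, 0, 0, 0, 0], [0, 0, 0, 0, 0], [0, 0, 0, 0, 0], [0, 0, 0, 0, 0]],
])

```text
time_s: 15.45
position: [526.1, 4.1, 133.0]
tool_rot: [1.564, 2.723, 0.003]
wrist_force: [5.9, 5.7, -2.0]
gripper_width: 39.4
grasp_force: 30.0
```

```bash
python3 -c "
from h import *
togo([525.5,4.5,132])"
```

```text
t 15.45 p [526.1   4.1 133. ] yaw_y 30.25 z [ 0.002  0.001 -1.   ] F [ 5.9  5.7 -2. ] T [ 0.87 -0.71 -0.07] w 39.4 g 30.0 q [-0.11  0.48  1.71  0.    0.95 -0.63]
units to go [ 0.01 -0.01  0.02]
```

Request:
arm_command([
  [[0, 0.02, 0, 0, 0], [0, 0, 0, -0.5, 0], [0, 0, 0, -0.7, 0], [0, 0, 0, -0.7, 0], [0, 0, 0, -0.7, 0]],
])

```text
time_s: 16.08
position: [526.5, 4.5, 133.0]
tool_rot: [0.906, 3.007, 0.001]
wrist_force: [3.9, 5.5, 1.7]
gripper_width: 39.4
grasp_force: 30.0
```

Request:
arm_command([
  [[0, 0, 0, -0.7, 0], [0, 0, 0, -0.7, 0], [0, 0, 0, -0.7, 0], [0, 0, 0, -0.7, 0], [0, 0, 0, -0.4, 0]],
])

```text
time_s: 16.7
position: [526.7, 5.0, 133.0]
tool_rot: [0.043, 3.14, 0.002]
wrist_force: [4.3, 11.5, 0.6]
gripper_width: 39.6
grasp_force: 30.0
```

Request:
arm_command([
  [[0, 0, 0, 0, 0], [0, 0, 0, 0, 0], [0, 0, 0, 0, 0], [0, 0, 0, 0, 0], [0, 0, 0, 0, 0]],
])

```text
time_s: 17.32
position: [526.7, 5.0, 133.0]
tool_rot: [0.048, 3.14, 0.002]
wrist_force: [3.9, 10.0, 1.1]
gripper_width: 39.8
grasp_force: 30.0
```

Run:
```python
from h import *
pose()
for c in ("wrist","side"):
  a,d=env.read_camera(c)
  if c=="side": a=cv2.resize(a[200:360,230:430],None,fx=3,fy=3)
  cv2.imwrite(f"pics/g_{c}.png",a)
marks(("wrist","side"),("pointer_tip","red_lid","lamp_head"))
```

```text
t 17.325 p [526.7   5.  133. ] yaw_y 88.25 z [ 0.002  0.001 -1.   ] F [ 3.9 10.   1.1] T [ 1.66 -0.72  0.04] w 39.8 g 30.0 q [-0.1   0.48  1.7   0.    0.95 -1.65]
wrist pointer_tip [([407.0, 1.0, 37.0], 0.63)]
wrist red_lid [([449.0, 3.0, 94.0], 0.82)]
wrist lamp_head []
side pointer_tip [([406.0, -2.0, 33.0], 0.72), ([342.0, 162.0, 226.0], 0.69)]
side red_lid [([458.0, 1.0, 90.0], 0.66)]
side lamp_head [([342.0, 163.0, 225.0], 0.9)]
```

View pics/g_wrist.png

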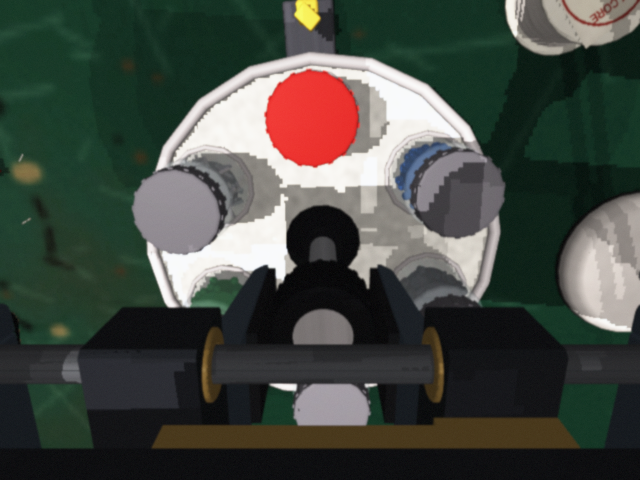

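View pics/g_side.png

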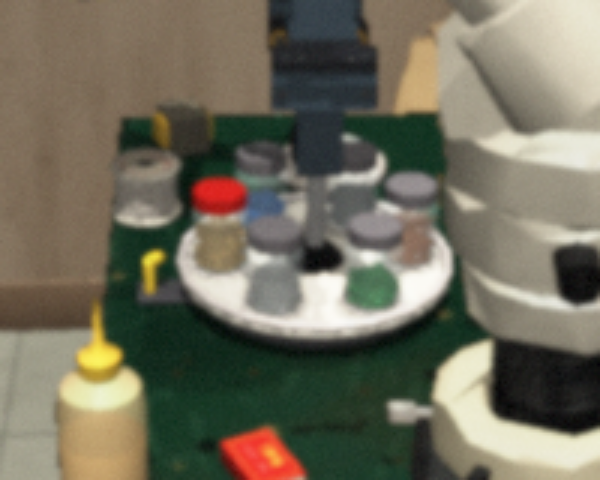

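The red lid at (312,118) is in line with the pointer at (308,14), and the knob is held at 39.8 mm. I'll compute the residual angle, taking the tray centre from the neighbouring lids.

Run:
```python
from h import *
r=back("wrist",(312,118),93);a=back("wrist",(179.5,209),93);b=back("wrist",(459,193),93)
c=a+b-r;print(r,a,b,"c",c,np.linalg.norm(r-c),np.linalg.norm(a-c))
p,_=pose()
for q in (c,p[:2],[526,4]): ang("wrist",q,([308,14],[312,118]))
for z in (33,37): print(back("wrist",(308,14),z))
P=env.camera_params("side");W=np.array(P["world_from_camera"]);print(W[:3,3])
for cam,z in(("side",93),):
    im,_=env.read_camera(cam); u=blob(im,(0,150,120),(8,255,255),[303,265]);print(back(cam,u,88))
    u=blob(im,(22,120,120),(35,255,255),[281,290]);print(back(cam,u,30))
```

```text
[450.71108455   2.80673391] [488.95591121 -59.17836482] [485.41055947  68.02479105] c [523.65538612   6.03969232] 73.01591026526181 73.8745459267481
t 17.725 p [526.7   5.  133. ] yaw_y 88.26 z [ 0.002  0.001 -1.   ] F [ 4.4 10.4  1.1] T [ 1.62 -0.69  0.04] w 39.7 g 30.0 q [-0.1   0.48  1.7   0.    0.95 -1.65]
blob [311.8 117.9] [ 265   70   95   97 6944]
blob [307.1  12.9] [294   0  27  31 603]
red [450.7   2.7] ptr [398.6   0.9] r 73.1 125.2 ccw to go -0.2
blob [311.8 117.9] [ 265   70   95   97 6943]
blob [307.1  12.9] [294   0  27  31 602]
red [450.7   2.7] ptr [398.6   0.9] r 76.1 128.2 ccw to go 0.1
blob [311.8 117.9] [ 265   70   95   97 6944]
blob [307.1  12.9] [294   0  27  31 601]
red [450.7   2.7] ptr [398.6   0.8] r 75.3 127.4 ccw to go 0.4
[398.76440971   1.27090669]
[399.52684899   1.36579068]
[  434.84057417 -1136.45820172   667.04688908]
blob [302.6 264.7] [294 259  18  13 179]
[451.46967612   3.03082215]
blob [280.  289.2] [277 283   8  15  69]
[397.8412885   -8.09252728]
```

```bash
python3 -c "
from h import *
print(env.job_done())"
```

```text
the job is handed in; nothing more can be done
None
```

The job is handed in: the lamp is swung about 75° so its head is clear of the tray, the red-lidded jar stands within about half a degree of the yellow pointer by my measurement, and the fingers still hold the knob at 30 N. I did not go near the bottle, spool or red box.

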